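# Check two steel sleeves with the plug gauge and reject the tight one

### The arm

A 6-joint arm with a two-finger parallel gripper is mounted at the origin on a cart in front of the work surface, level with it; the furniture and walls round the work are solid. World frame = base frame: x ahead of the robot, y to its left, z up, the work surface at z = 0. Lengths are in m, angles in rad, forces in N, time in s.
With the tool pointing down it reaches from about 0.25 to 0.8 m from the base axis. Payload 8.5 kg.
Tool frame: the origin (TCP) lies midway between the tips of the shut fingers; the grasp point (between the pads) lies 19 mm behind it; z points along the fingers, x is the direction in which the jaws open and shut, and the axes are right-handed (so a half turn about z gives the same grasp; the last joint's range is limited). The gripper opens to 85 mm and grips with 20 to 120 N. Pads are 22 mm wide; open, the fingers measure 114 mm over their backs; the gripper's body (76 mm by 85 mm) begins 54 mm behind the grasp point. The pads swing forward as they close: fully open they stand 13 mm farther back than shut.
Start: joints at [1.205, 0.238, -0.013, 1.319, 0, 1.571], TCP at [0.188, 0.49, 0.231] pointing down, gripper open.
Joint ranges: [-2.66, 2.66], [-1.03, 1.9], [-1.14, 1.46], [-1.82, 2.27], [-1.45, 1.34], [-3.14, 3.14]. Speed limits (rad/s): [2.22, 2.22, 2.79, 3.14, 3.14, 3.14].

### API

Orientations are given as a unit quaternion [x, y, z, w].
In Python, from plant import * gives the robot as it stands. The module is installed in compiled form; this text tells all that it offers.
- The arm moves only by the shell command python3 -m creep 'ROWS' [FORCE]. ROWS is JSON, a list of rows, each an object with "angular": the turn, a rotation vector about the tool's x, y, z in degrees, a list of three; "travel": the shift along the tool's x, y, z in cm, a list of three; "claw": the opening, from -1 (shut) to 1 (fully open). A call has 1 to 5 rows; each row shifts and turns the pose as measured when the row begins, along the tool's axes as they then stand; what a row does not reach is not made up. A row lasts 1/8 s, in which the tool goes at most 62.5 mm and 10.7 degrees, less where a joint would pass 70% of its speed; a pose out of reach is approached as far as the arm can. A call with a gripper value outside its range is refused whole. The fingers move at their own pace and stop on an object; FORCE is the grip in N (left out, the last holds). Time passes only in rows, so rows that do not move let the fingers close. It gives the time, the measured TCP pose, the force and the opening at its end, in the units of the state.
- get_obs(): the state, without advancing time (a new reading comes with each control period).
- camera(name): name is "scene" or "top" or "wrist"; returns a dict with "color" (384x512x3 uint8, red, green, blue), "fx", "fy", "cx", "cy" (pixels), "eye" and "orientation" of the camera in the world. Camera axes: x right, y up, looking along -z (the intrinsics and any distortion apply to the point x, -y, -z); pixel columns grow to the right and rows downward; lengths in m; the calibration is good to about 2 mm. A picture is of the moment at which its call begins. There is no depth.
- job_done(): hands the job in, once; it reports no verdict.
Trained networks look in the newest picture that a camera, given by its name, has taken for a name from the list of things; names that differ only in an ending like _2 or _b are one class to them, and where a whole thing is asked for, a point or a joint stands for the part that bears it (a point fixed in the world has none). Each returns a list of dicts, best first, with "p" (0 to 1); they miss things now and then, are a little off and sometimes report something else, mostly with a low value. They report only what shows in the picture. A call takes as long as a camera call. They do not tell look-alikes from the thing itself.
- silhouettes(camera, label): "region" (384x512 bool, what is visible of it) and "bbox" ([left, top, right, bottom] in pixels, round what is visible of it).
- place_of(camera, label): "centre" ([column, row] in pixels: a listed point, or the origin of a listed thing).
The state is a dict: "time": time; "joint_pos": joint angles; "qd": joint speeds; "joint_torque": joint torques, N m; "position": TCP position; "orientation": TCP orientation; "wrist_force": force on the tool from outside, world axes, zero at the start; "torque": the same for the moment, N m; "gripper_width": finger opening in m.
Only numpy, scipy, OpenCV 4.12 (cv2) and the standard library are available. Lean on these libraries where they do the work, as an engineer would, in place of code of your own. Each camera call takes 0.05 s, during which the arm holds its last target.

### The job

Check the two steel sleeves with the green-handled plug gauge that stands in the wooden block: first put the gauge down fully home into the sleeve whose bore lets it pass, leave it standing there, and leave that sleeve standing where it is on the bench. Then sort out the other sleeve, whose bore is too small for the gauge, by standing it upright in the shallow white tray.

Things in the scene. Friction and masses are not known exactly. Their poses are not given: they have to be found in the camera images.
- gauge_grip (a point): centre of the plug gauge's green grip (22 mm dia, 55 mm long), z up its axis, 84 mm over the bench at the start. Gauge upright in a hole of a fixed wooden block 76x76x50 mm; lift 50 mm to clear. Below this point: grip ends 28 mm, stop flange (42 mm dia) underside 34 mm, steel pin 25 mm dia, tapering over the last 13 mm to the nose tip at 74 mm. Home in a sleeve: flange on its top, point 79 mm over bench. 0.15 kg
- sleeve_wide_mid (a point): centre (on the axis, 22.5 mm up) of the wide-bored steel sleeve, loose, upright on the bench: plain tube 52 mm outside, 45 mm high, bore 30 mm right through (wall 11 mm), so the gauge passes; z is its axis. 0.22 kg. It slides a little and centres itself under the tapered nose.
- sleeve_tight_mid (a point): centre (on the axis, 22.5 mm up) of the tight-bored steel sleeve, loose, upright on the bench: plain tube 52 mm outside, 45 mm high, but bore only 14 mm (wall 19 mm), so the gauge's nose stops in its mouth; z is its axis. 0.22 kg. Grasp it across the outside.
- tray: shallow white enamelled tray with a dark blue edge, fixed to the bench, 143 mm along its x and 263 mm along its y, rim 19 mm high, floor 2 mm thick. The origin is the centre of its underside, on the bench. Right behind it stands a fixed beige instrument, its front 0.57 m ahead of the robot, 185 mm high, with a level arm 0.32 m up reaching to the same front: come to the tray from the near side.
Not all that is in view belongs to the job. Leave any blue or red look-alike of the part that bears gauge_grip alone.

How it is judged:
On the way, in this order (a step that is already met when the one before it is completed fails the run):
1. the gauge is fully home in the wide-bored sleeve (z of gauge_grip in the frame of sleeve_wide_mid between 0.045 and 0.063 m and horizontal distance between gauge_grip and sleeve_wide_mid below 0.012 m and angle between gauge_grip's own z axis and vertical below 0.18 rad), for 0.2 s.
2. after that, the tight-bored sleeve stands in the tray (x of sleeve_tight_mid in the frame of tray between -0.055 and 0.055 m and y of sleeve_tight_mid in the frame of tray between -0.115 and 0.115 m and height (world z) of sleeve_tight_mid below 0.034 m and angle between sleeve_tight_mid's own z axis and vertical below 0.18 rad), for 0.2 s.
At the end, for the whole second after the job is handed in: The gauge stands in the wide-bored sleeve, flange down on its top (within 7 mm in height, 12 mm of its axis, 10 degrees of upright); that sleeve stands on the bench within 60 mm of its start; the tight-bored sleeve stands upright (within 10 degrees) on the floor of the tray (all of step 1 and all of step 2 and height (world z) of sleeve_wide_mid below 0.032 m and angle between sleeve_wide_mid's own z axis and vertical below 0.18 rad and distance of sleeve_wide_mid from where it was at the start of the episode below 0.06 m); the robot touches nothing.
It also fails if it takes over 64 s, if anything falls off the work surface, if the arm or the gripper's body presses on something with over 40 N, if the wrist force passes 120 N, or if a joint passes its speed limit or range.

## Working session

There is one attempt and no reset: what is moved stays moved. The work goes in short steps, Python scripts to look and compute and a shell command to move; the robot and the scene stay as the last step left them, time stands still between calls to the robot, and variables do not carry over. Pictures are saved under pics/ and viewed, and the job is handed in when it is done.

```bash
mkdir -p pics; cat > h.py <<'E'
from plant import *
import numpy as np, cv2
from scipy.spatial.transform import Rotation as R
def shot(n,f):
    c=camera(n); cv2.imwrite('pics/'+f,c['color'][:,:,::-1]); return c
def ray(c,px):
    d=np.array([(px[0]-c['cx'])/c['fx'],-(px[1]-c['cy'])/c['fy'],-1.])
    return np.array(c['eye']),R.from_quat(c['orientation']).apply(d)
def atz(c,px,z):
    e,d=ray(c,px); return e+d*(z-e[2])/d[2]
def proj(c,p):
    q=R.from_quat(c['orientation']).inv().apply(np.array(p)-c['eye'])
    return [c['cx']+c['fx']*q[0]/-q[2],c['cy']-c['fy']*q[1]/-q[2]]
def st():
    o=get_obs(); print('t',round(o['time'],2),'pos',np.round(o['position'],4),'w',round(o['gripper_width'],4),'F',np.round(o['wrist_force'],1)); print(np.round(R.from_quat(o['orientation']).as_matrix(),3).tolist(), np.round(o['joint_pos'],2)); return o
E
python3 - <<'E'
from h import *
o=st(); print(list(o))
for n in ['top','scene','wrist']:
    c=shot(n,n+'0.png'); print(n,{k:(np.round(v,3) if k!='color' else v.shape) for k,v in c.items()})
    for l,z in [('gauge_grip',.084),('sleeve_wide_mid',.0225),('sleeve_tight_mid',.0225),('tray',0)]:
        for d in place_of(n,l): print(n,l,round(d['p'],2),np.round(d['centre'],1),np.round(atz(c,d['centre'],z),3))
E
```

```text
t 0.0 pos [0.1876 0.4899 0.2307] w 0.0854 F [ 0.6 -0.1  0. ]
[[0.358, 0.934, -0.001], [0.934, -0.358, -0.001], [-0.001, -0.0, -1.0]] [ 1.21  0.24 -0.01  1.32  0.    1.57]
['time', 'joint_pos', 'qd', 'joint_torque', 'position', 'orientation', 'wrist_force', 'torque', 'gripper_width']
top {'color': (384, 512, 3), 'fx': np.float64(461.507), 'fy': np.float64(461.507), 'cx': np.float64(249.971), 'cy': np.float64(194.393), 'eye': array([0.311, 0.104, 1.29 ]), 'orientation': array([ 0.048, -0.042, -0.703,  0.709])}
top gauge_grip 0.77 [175.4 243.1] [0.337 0.307 0.084]
top gauge_grip 0.75 [139.5 239.2] [0.347 0.401 0.084]
top gauge_grip 0.64 [150.2 196.4] [0.459 0.378 0.084]
top gauge_grip 0.59 [346.1 200.3] [ 0.453 -0.138  0.084]
top gauge_grip 0.46 [111.9 197.6] [0.455 0.479 0.084]
top gauge_grip 0.44 [178.6 156.8] [0.566 0.306 0.084]
top sleeve_wide_mid 0.75 [275.7 195.1] [0.473 0.044 0.022]
top sleeve_tight_mid 0.83 [209.1 187.1] [0.494 0.229 0.022]
top sleeve_tight_mid 0.19 [150.5 198.3] [0.461 0.391 0.022]
top tray 0.65 [345.6 200.1] [ 0.464 -0.153  0.   ]
scene {'color': (384, 512, 3)
[... 366 characters left out ...]
0.084]
scene gauge_grip 0.6 [232.  149.1] [0.556 0.304 0.084]
scene gauge_grip 0.53 [189.5 150.6] [0.459 0.389 0.084]
scene sleeve_wide_mid 0.69 [324.1 255. ] [ 0.433 -0.166  0.022]
scene sleeve_wide_mid 0.62 [265.  212.8] [0.454 0.056 0.022]
scene sleeve_tight_mid 0.58 [228.6 183.4] [0.483 0.239 0.022]
scene tray 0.68 [324.2 254. ] [ 0.458 -0.147  0.   ]
wrist {'color': (384, 512, 3), 'fx': np.float64(297.711), 'fy': np.float64(297.711), 'cx': np.float64(256.027), 'cy': np.float64(191.701), 'eye': array([0.125, 0.515, 0.373]), 'orientation': array([-0.114, -0.078,  0.561,  0.816])}
wrist gauge_grip 0.88 [228.5 324.1] [0.338 0.399 0.084]
wrist gauge_grip 0.8 [160.3 341. ] [0.332 0.315 0.084]
```

View pics/top0.png

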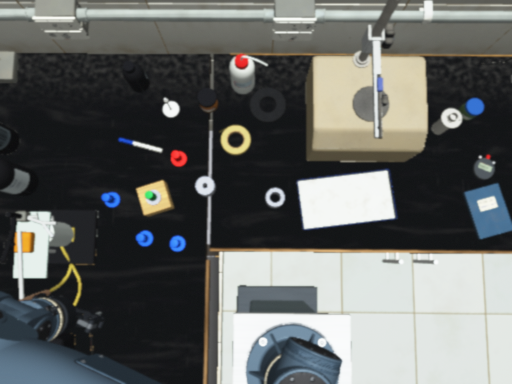

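View pics/scene0.png

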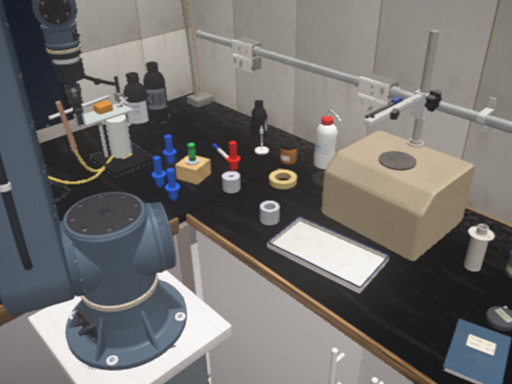

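View pics/wrist0.png

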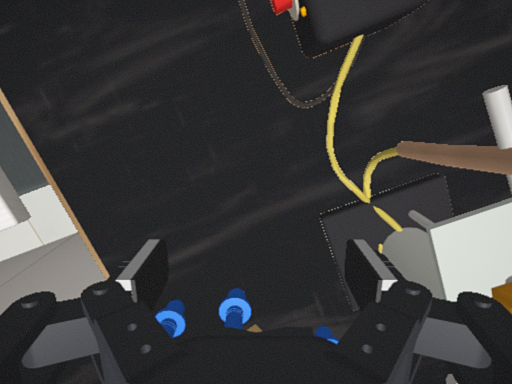

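The green gauge stands in the wooden block at top px (150,196). The wide sleeve is at (275,197), the tight sleeve at (205,186) and the tray at (346,200). The other plug shapes are the blue and red look-alikes. I'll refine the positions with both cameras.

```bash
cat >> h.py <<'E'
def tri(a,pa,b,pb):
    e1,d1=ray(a,pa); e2,d2=ray(b,pb)
    A=np.stack([d1,-d2],1); s=np.linalg.lstsq(A,e2-e1,rcond=None)[0]
    p,q=e1+d1*s[0],e2+d2*s[1]; return (p+q)/2, np.linalg.norm(p-q)
def green(c):
    h=cv2.cvtColor(c['color'],cv2.COLOR_RGB2HSV)
    m=cv2.inRange(h,(45,120,50),(80,255,255)); n,l,s,ce=cv2.connectedComponentsWithStats(m)
    return [(s[i,4],s[i,:4].tolist(),ce[i]) for i in range(1,n) if s[i,4]>8]
E
python3 - <<'E'
from h import *
T=camera('top'); S=camera('scene')
gt=green(T);gs=green(S);print(gt,gs)
a=max(gt,key=lambda t:t[0])[2];b=max(gs,key=lambda t:t[0])[2]
print(tri(T,a,S,b),atz(S,b,.084),atz(T,a,.10))
for l in ['sleeve_wide_mid','sleeve_tight_mid','tray']:
    z=.0225 if l!='tray' else .019
    for n,c in (('top',T),('scene',S)):
        for d in silhouettes(n,l):
            m=cv2.moments(d['region'].astype(np.uint8));ce=[m['m10']/m['m00'],m['m01']/m['m00']]
            print(l,n,round(d['p'],2),d['bbox'],np.round(ce,1),m['m00'],np.round(atz(c,ce,z),4))
            if l=='tray':
                cn=cv2.findContours(d['region'].astype(np.uint8),cv2.RETR_EXTERNAL,cv2.CHAIN_APPROX_NONE)[0]
                r=cv2.boxPoints(cv2.minAreaRect(max(cn,key=len)))
                if n=='top': print([np.round(atz(c,p,.019)[:2],3).tolist() for p in r])
for n,c in (('top',T),('scene',S)):
  k=c['color']
  u,v=[int(x) for x in proj(c,[.47,.13,.02])]
  cv2.imwrite(f'pics/z_{n}.png',cv2.resize(k[v-60:v+60,max(u-90,0):u+90,::-1],None,fx=4,fy=4,interpolation=cv2.INTER_CUBIC)); print(n,u-90,v-60)
E
```

```text
[(np.int32(62), [145, 191, 10, 9], array([149.4516129 , 195.03225806]))] [(np.int32(111), [187, 142, 9, 19], array([191.2972973 , 149.98198198]))]
(array([0.46109438, 0.3795075 , 0.08878565]), np.float64(0.0026895951797221446)) [0.46525967 0.38794982 0.084     ] [0.46077417 0.37615249 0.1       ]
sleeve_wide_mid top 0.73 [266.5, 184.3, 285.4, 208.7] [274.2 197.8] 230.0 [0.4658 0.0482 0.0225]
sleeve_tight_mid top 0.56 [196.2, 176.4, 215.3, 199.9] [205.  186.4] 304.0 [0.496  0.2404 0.0225]
sleeve_tight_mid scene 0.71 [221.3, 171.8, 240.4, 193.1] [230.4 181.9] 338.0 [0.4919 0.241  0.0225]
tray top 0.67 [294.1, 167.7, 398.9, 231.2] [345.8 199.2] 4910.0 [ 0.4639 -0.1502  0.019 ]
[[0.519, -0.01], [0.555, -0.275], [0.409, -0.289], [0.374, -0.028]]
tray scene 0.91 [266.5, 216.9, 388.6, 292.0] [328.5 253. ] 4569.0 [ 0.4495 -0.1658  0.019 ]
top 154 136
scene 160 140
```

View pics/z_top.png

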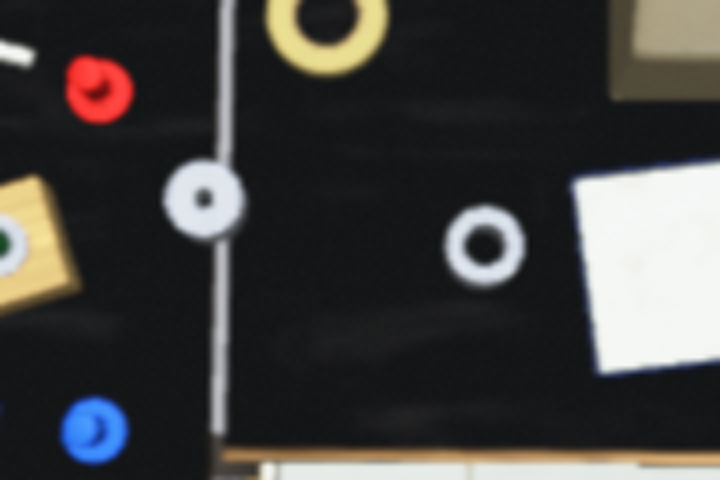

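View pics/z_scene.png

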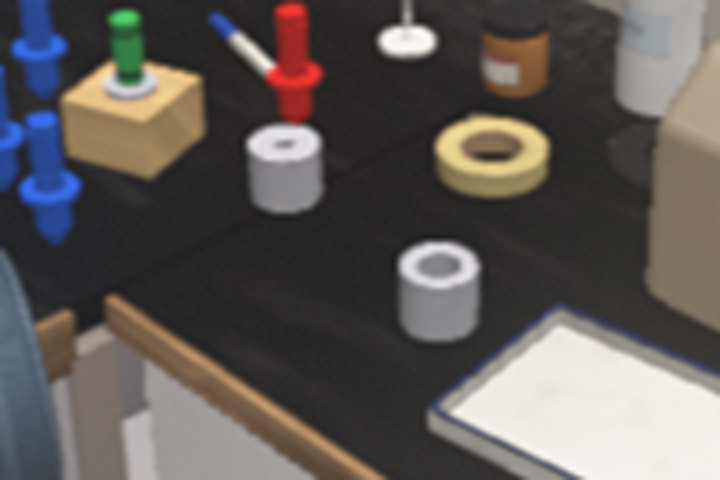

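The zooms show the 14 mm bore at top px (205,186) and the 30 mm bore at (275,197), so the sleeve labels are right. Moving over the gauge.

```bash
python3 -m creep '[{"angular":[0,0,0],"travel":[0,5.8,0],"claw":1},{"angular":[0,0,0],"travel":[0,5.8,0],"claw":1},{"angular":[0,0,0],"travel":[0,5.8,0],"claw":1},{"angular":[0,0,0],"travel":[-0.2,5.8,0],"claw":1},{"angular":[0,0,0],"travel":[-0.2,5,0],"claw":1}]' 40
python3 - <<'E'
from h import *
st()
c=shot('wrist','w1.png'); print(c['eye'],green(c))
T=camera('top')
for z in (.045,): print('wide',atz(T,[275.0,197.2],z),'tight',atz(T,[204.8,185.5],z))
for d in place_of('wrist','gauge_grip'): print(d, atz(c,d['centre'],.084))
E
```

```text
time: 1.78
position: [0.4545, 0.3858, 0.2315]
orientation: [0.822, 0.57, 0.001, -0.001]
wrist_force: [-0.4, 0.9, -0.2]
gripper_width: 0.0857
t 1.77 pos [0.4545 0.3858 0.2315] w 0.0857 F [-0.4  0.9 -0.2]
[[0.35, 0.937, 0.0], [0.937, -0.35, 0.002], [0.002, -0.0, -1.0]] [0.7  0.36 0.16 1.37 0.   1.06]
[0.3910419  0.40985132 0.3736116 ] [(np.int32(100), [242, 174, 19, 10], array([251.2 , 178.13])), (np.int32(392), [240, 182, 22, 23], array([250.46683673, 193.32653061]))]
wide [0.46462659 0.04685872 0.045     ] tight [0.49518237 0.23842508 0.045     ]
{'centre': [228.3, 71.9], 'p': 0.98} [0.35355451 0.3977398  0.084     ]
{'centre': [248.6, 187.5], 'p': 0.9} [0.46147393 0.37624777 0.084     ]
{'centre': [234.4, 289.4], 'p': 0.76} [0.56578529 0.31947514 0.084     ]
{'centre': [137.4, 93.7], 'p': 0.67} [0.34158827 0.31204916 0.084     ]
{'centre': [354.9, 140.8], 'p': 0.61} [0.45388241 0.48895829 0.084     ]
{'centre': [14.9, 261.1], 'p': 0.27} [0.44977907 0.11044829 0.084     ]
```

View pics/w1.png

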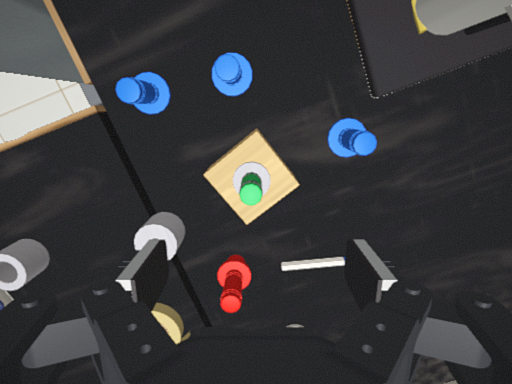

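The wrist view shows the green gauge at (250,187) in its block, giving (0.461, 0.378). Lowering onto it.

```bash
python3 -m creep '[{"angular":[0,0,0],"travel":[-0.5,0.9,0],"claw":1},{"angular":[0,0,0],"travel":[0,0,4],"claw":1},{"angular":[0,0,0],"travel":[0,0,4],"claw":1}]'
python3 - <<'E'
from h import *
st()
c=shot('wrist','w2.png'); g=green(c);print(g)
for d in place_of('wrist','gauge_grip')[:3]: print(d, atz(c,d['centre'],.084))
E
```

```text
time: 2.3
position: [0.4616, 0.3795, 0.1526]
orientation: [0.822, 0.57, 0.004, -0.001]
wrist_force: [0.9, 0.1, 0.1]
gripper_width: 0.0858
t 2.3 pos [0.4616 0.3795 0.1526] w 0.0858 F [0.9 0.1 0.1]
[[0.35, 0.937, 0.005], [0.937, -0.35, 0.006], [0.007, 0.003, -1.0]] [0.69 0.39 0.   1.18 0.   1.05]
[(np.int32(237), [241, 184, 26, 16], array([253.38818565, 190.96202532])), (np.int32(767), [238, 198, 31, 32], array([253.26336375, 213.30247718]))]
{'centre': [96.2, 70.7], 'p': 0.9} [0.34014532 0.31406837 0.084     ]
{'centre': [392.7, 137.5], 'p': 0.77} [0.45128067 0.48681516 0.084     ]
{'centre': [220.9, 41.7], 'p': 0.7} [0.3527142  0.39728598 0.084     ]
```

View pics/w2.png

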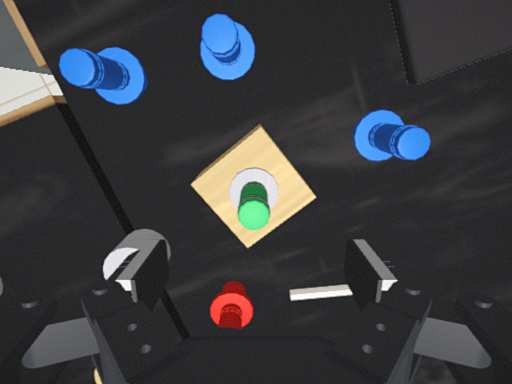

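The grip top is at (254,216), midway between the fingers and on the approach line. Continuing down and closing.

```bash
python3 - <<'E'
from h import *
c=camera('wrist'); print(atz(c,[254,216],.1115), atz(c,[253.3,205],.084))
E
python3 -m creep '[{"angular":[0,0,0],"travel":[0,0,4],"claw":1},{"angular":[0,0,0],"travel":[0,0,4],"claw":1},{"angular":[0,0,0],"travel":[0,0,0.5],"claw":1}]'
```

```text
[0.45880239 0.3774126  0.1115    ] [0.46011677 0.3762004  0.084     ]
time: 2.82
position: [0.4627, 0.3824, 0.0726]
orientation: [0.821, 0.571, 0.006, -0.001]
wrist_force: [0.5, -0.9, -0.1]
gripper_width: 0.0853
```

```bash
python3 -m creep '[{"angular":[0,0,0],"travel":[-0.6,-0.1,0.6],"claw":1},{"angular":[0,0,0],"travel":[0,0,0],"claw":-1},{"angular":[0,0,0],"travel":[0,0,0],"claw":-1},{"angular":[0,0,0],"travel":[0,0,0],"claw":-1},{"angular":[0,0,0],"travel":[0,0,0],"claw":-1}]' 60
python3 -m creep '[{"angular":[0,0,0],"travel":[0,0,0],"claw":-1},{"angular":[0,0,0],"travel":[0,0,0],"claw":-1},{"angular":[0,0,0],"travel":[0,0,0],"claw":-1}]'
python3 -c "
from h import *
st();shot('wrist','w3.png')"
```

```text
time: 3.45
position: [0.462, 0.379, 0.073]
orientation: [0.821, 0.571, 0.01, -0.001]
wrist_force: [0.4, -0.7, -0.9]
gripper_width: 0.0204
time: 3.82
position: [0.462, 0.3791, 0.073]
orientation: [0.821, 0.571, 0.01, -0.001]
wrist_force: [-0.2, -0.6, 0.9]
gripper_width: 0.0205
t 3.83 pos [0.462  0.3791 0.073 ] w 0.0205 F [-0.2 -0.6  0.9]
[[0.347, 0.938, 0.015], [0.938, -0.347, 0.014], [0.018, 0.009, -1.0]] [ 0.69  0.44 -0.14  0.97  0.    1.04]
```

View pics/w3.png

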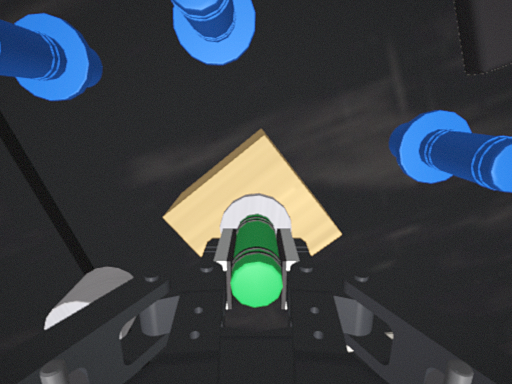

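Gripped: the width reads 20.5 mm and the picture shows the green grip between the pads at (257,250). Lifting straight up.

```bash
python3 -m creep '[{"angular":[0,0,0],"travel":[0,0,-2],"claw":-1},{"angular":[0,0,0],"travel":[0,0,-2],"claw":-1},{"angular":[0,0,0],"travel":[0,0,-2],"claw":-1},{"angular":[0,0,0],"travel":[0,0,-2.5],"claw":-1},{"angular":[0,0,0],"travel":[0,0,-2],"claw":-1}]'
python3 - <<'E'
from h import *
o=st();c=shot('scene','s4.png'); print(green(c))
M=R.from_quat(o['orientation']).as_matrix()
print(M.T@(np.array([.4646,.0469,0.1])-o['position'])*100)
E
```

```text
time: 4.5
position: [0.4591, 0.3767, 0.1779]
orientation: [0.821, 0.571, 0.007, -0.001]
wrist_force: [0.2, 0.4, -1.1]
gripper_width: 0.0205
t 4.5 pos [0.4591 0.3767 0.1779] w 0.0205 F [ 0.2  0.4 -1.1]
[[0.347, 0.938, 0.01], [0.938, -0.347, 0.01], [0.013, 0.006, -1.0]] [0.69 0.37 0.03 1.22 0.   1.04]
[]
[-30.83135395  11.92406896   7.45881981]
```

View pics/s4.png

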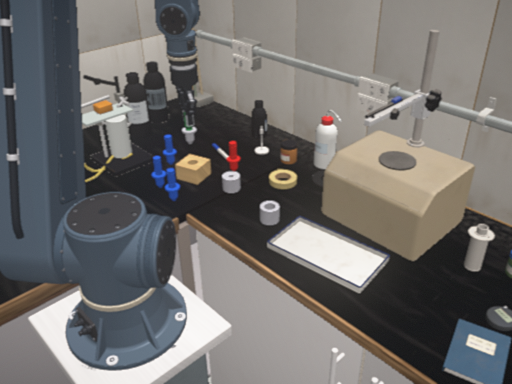

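The gauge is out of the block and held upright, its flange at about (189,130). Carrying it to the wide sleeve.

```bash
python3 -m creep '[{"angular":[0,0,0],"travel":[-5.2,2,0],"claw":-1},{"angular":[0,0,0],"travel":[-5.2,2,0],"claw":-1},{"angular":[0,0,0],"travel":[-5.2,2,0],"claw":-1},{"angular":[0,0,0],"travel":[-5.2,2,0],"claw":-1},{"angular":[0,0,0],"travel":[-5,2,0],"claw":-1}]'
cat > go.py <<'E'
from h import *
import sys
o=st(); M=R.from_quat(o['orientation']).as_matrix()
t=np.array([float(a) for a in sys.argv[1:4]])
print('travel cm',np.round(M.T@(t-o['position'])*100,2))
# turn to vertical with jaw yaw argv[4] deg
if len(sys.argv)>4:
    y=np.radians(float(sys.argv[4])); x=np.array([np.cos(y),np.sin(y),0]);z=np.array([0,0,-1.]);
    D=np.stack([x,np.cross(z,x),z],1); print('turn deg',np.round(np.degrees(R.from_matrix(M.T@D).as_rotvec()),2))
E
python3 go.py .4646 .0469 .15 69.5
```

```text
time: 5.18
position: [0.4646, 0.0971, 0.1742]
orientation: [0.819, 0.574, 0.01, -0.001]
wrist_force: [1.6, 0.6, -2.1]
gripper_width: 0.0209
t 5.17 pos [0.4646 0.0971 0.1742] w 0.0209 F [ 1.6  0.6 -2.1]
[[0.341, 0.94, 0.014], [0.94, -0.341, 0.013], [0.017, 0.009, -1.0]] [ 0.2   0.17 -0.25  1.13  0.01  0.55]
travel cm [-4.76  1.69  2.35]
turn deg [ 0.48 -0.99  0.58]
```

```bash
python3 -m creep '[{"angular":[0.5,-1,0],"travel":[-4.7,1.7,1],"claw":-1},{"angular":[0,0,0],"travel":[0,0,0],"claw":-1}]'
python3 - <<'E'
from h import *
import subprocess
c=shot('wrist','w5.png');s=shot('scene','s5.png')
cv2.imwrite('pics/s5z.png',cv2.resize(s['color'][130:250,190:340,::-1],None,fx=4,fy=4,interpolation=cv2.INTER_CUBIC))
print(green(c),green(s))
for n,k in(('wrist',c),('scene',s)):
  for l,z in(('sleeve_wide_mid',.0225),('gauge_grip',.16)):
    for d in place_of(n,l)[:2]: print(n,l,d,atz(k,d['centre'],z))
E
python3 go.py .4646 .0469 .12 69.5
```

```text
time: 5.42
position: [0.464, 0.0426, 0.1625]
orientation: [0.82, 0.572, -0.001, 0.0]
wrist_force: [0.6, -0.9, -1.0]
gripper_width: 0.0205
[(np.int32(35), [246, 215, 23, 6], array([256.48571429, 216.28571429])), (np.int32(1012), [233, 221, 46, 37], array([255.50494071, 237.39130435])), (np.int32(51), [242, 249, 32, 8], array([257.82352941, 251.35294118])), (np.int32(2273), [230, 254, 53, 54], array([256.11922569, 280.62692477]))] [(np.int32(10), [266, 154, 3, 4], array([266.8, 155.3])), (np.int32(28), [266, 161, 7, 14], array([267.64285714, 168.60714286]))]
wrist sleeve_wide_mid {'centre': [262.7, 178.7], 'p': 0.82} [0.46536706 0.04950205 0.0225    ]
wrist gauge_grip {'centre': [253.1, 251.3], 'p': 0.85} [0.46950791 0.03953675 0.16      ]
scene sleeve_wide_mid {'centre': [268.2, 210.1], 'p': 0.58} [0.46916611 0.05933861 0.0225    ]
scene gauge_grip {'centre': [268.8, 160.7], 'p': 0.78} [0.48876611 0.07647618 0.16      ]
scene gauge_grip {'centre': [171.0, 178.5], 'p': 0.65} [0.25627226 0.18220231 0.16      ]
t 5.72 pos [0.4648 0.0464 0.1636] w 0.0206 F [ 1.   0.2 -1.7]
[[0.34, 0.941, 0.001], [0.941, -0.34, 0.0], [0.0, 0.001, -1.0]] [ 0.1   0.17 -0.28  1.12 -0.    0.45]
travel cm [ 0.04 -0.04  4.36]
turn deg [ 0.07 -0.03  0.65]
```

View pics/w5.png

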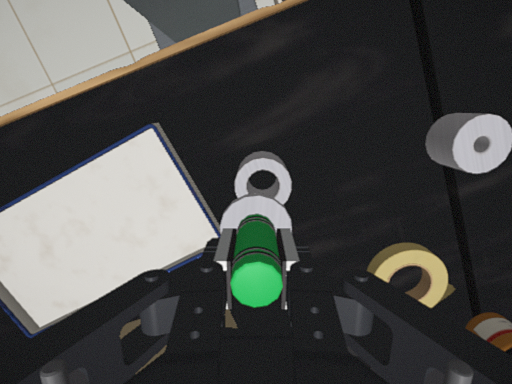

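View pics/s5z.png

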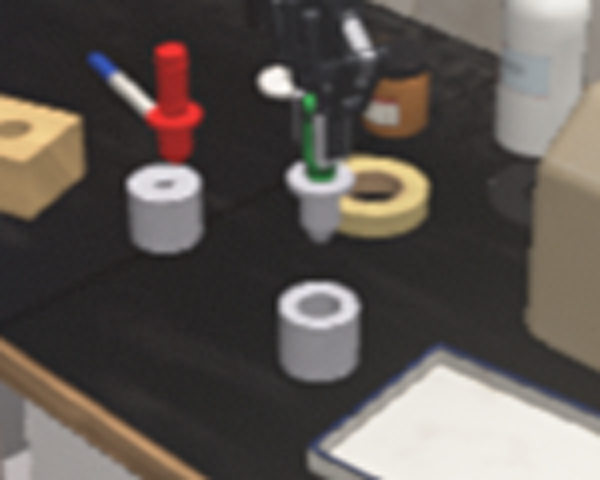

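In the scene view the nose at zoom (320,240) hangs directly above the bore at (320,305). The wrist view shows the bore at (263,183), so I'll cross-check that number.

```bash
python3 - <<'E'
from h import *
c=camera('wrist'); s=camera('scene')
print(atz(c,[263.5,184],.045),atz(s,[190+319.5/4,130+305/4],.045))
print('nose in scene zoom', (np.array(proj(s,[.4648,.0464,.10]))-[190,130])*4)
E
```

```text
[0.46640773 0.05372198 0.045     ] [0.4621389  0.04580437 0.045     ]
nose in scene zoom [321.68750117 232.73211494]
```

```bash
python3 -m creep '[{"angular":[0,0,0],"travel":[0.1,0,2],"claw":-1},{"angular":[0,0,0],"travel":[0,0,1.8],"claw":-1},{"angular":[0,0,0],"travel":[0,0,0],"claw":-1}]'
python3 - <<'E'
from h import *
c=shot('wrist','w6.png');s=shot('scene','s6.png')
cv2.imwrite('pics/s6z.png',cv2.resize(s['color'][150:230,225:325,::-1],None,fx=6,fy=6,interpolation=cv2.INTER_CUBIC))
E
python3 go.py .4646 .0475 .068 69.5
```

```text
time: 6.2
position: [0.4657, 0.0494, 0.1253]
orientation: [0.817, 0.576, 0.001, 0.001]
wrist_force: [0.5, 0.8, -0.7]
gripper_width: 0.0206
t 6.3 pos [0.4666 0.0493 0.1266] w 0.0207 F [ 0.8  0.1 -0.7]
[[0.336, 0.942, 0.005], [0.942, -0.336, 0.0], [0.002, 0.005, -1.0]] [ 0.11  0.2  -0.34  1.02 -0.    0.45]
travel cm [-0.25 -0.16  5.86]
turn deg [ 0.26 -0.12  0.85]
```

View pics/w6.png

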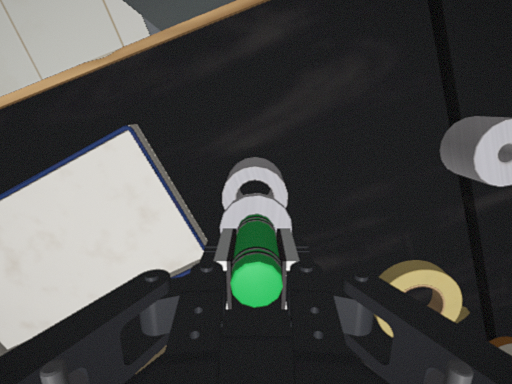

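View pics/s6z.png

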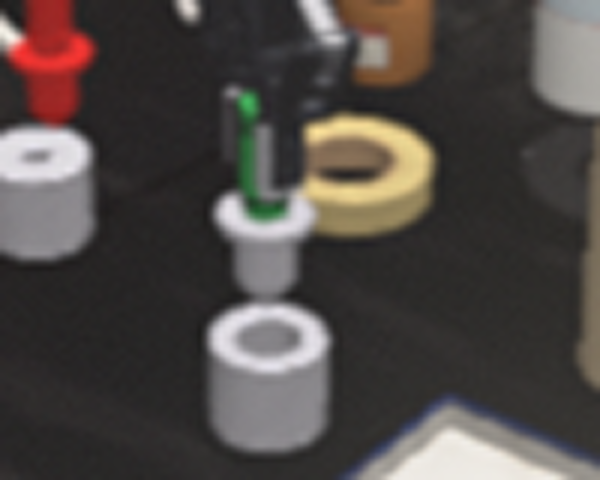

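The nose is centred over the bore in both views: scene zoom nose (267,290) against bore (268,337), and wrist sleeve column 255 against grip 257. Lowering it into the sleeve.

```bash
python3 -m creep '[{"angular":[0,0,0],"travel":[-0.2,-0.15,0],"claw":-1},{"angular":[0,0,0],"travel":[0,0,1.3],"claw":-1},{"angular":[0,0,0],"travel":[0,0,0.8],"claw":-1}]'
python3 go.py .4646 .0475 .068 69.5
```

```text
time: 6.68
position: [0.4658, 0.0482, 0.1063]
orientation: [0.817, 0.576, 0.004, 0.002]
wrist_force: [-0.2, 0.4, -1.3]
gripper_width: 0.0209
t 6.67 pos [0.4658 0.0482 0.1063] w 0.0209 F [-0.2  0.4 -1.3]
[[0.336, 0.942, 0.009], [0.942, -0.336, 0.001], [0.004, 0.008, -1.0]] [ 0.1   0.22 -0.38  0.96 -0.    0.45]
travel cm [-0.12 -0.12  3.82]
turn deg [ 0.44 -0.21  0.87]
```

```bash
python3 -m creep '[{"angular":[0.4,-0.2,0],"travel":[0,0,0.8],"claw":-1},{"angular":[0,0,0],"travel":[0,0,0.8],"claw":-1},{"angular":[0,0,0],"travel":[0,0,0],"claw":-1}]'
python3 go.py .4646 .0475 .068 69.5
python3 - <<'E'
from h import *
s=shot('scene','s7.png')
cv2.imwrite('pics/s7z.png',cv2.resize(s['color'][150:230,225:325,::-1],None,fx=6,fy=6,interpolation=cv2.INTER_CUBIC))
E
```

```text
time: 7.05
position: [0.4652, 0.048, 0.088]
orientation: [0.817, 0.576, -0.001, -0.0]
wrist_force: [-0.1, 0.0, -1.6]
gripper_width: 0.0209
t 7.05 pos [0.4652 0.048  0.088 ] w 0.0209 F [-0.1  0.  -1.6]
[[0.336, 0.942, -0.002], [0.942, -0.336, -0.0], [-0.001, -0.002, -1.0]] [ 0.1   0.24 -0.4   0.93 -0.    0.45]
travel cm [-0.06 -0.03  2.  ]
turn deg [-0.09  0.06  0.86]
```

View pics/s7z.png

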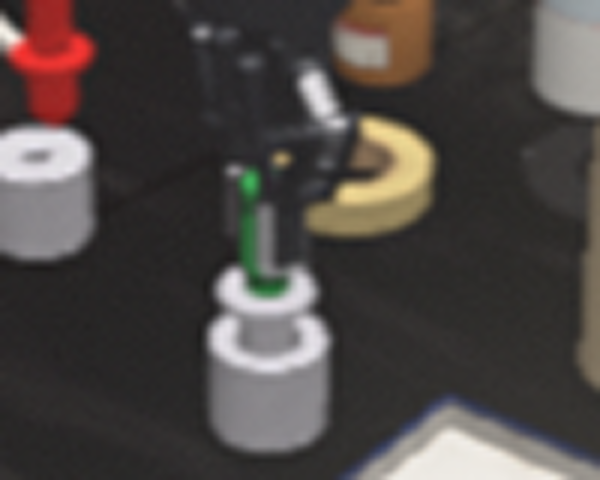

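The pin is inside the bore, with the flange at zoom (267,290) still above the sleeve top. Continuing to home.

```bash
python3 -m creep '[{"angular":[0,0,0],"travel":[0,0,0.8],"claw":-1},{"angular":[0,0,0],"travel":[0,0,0.6],"claw":-1},{"angular":[0,0,0],"travel":[0,0,0.3],"claw":-1},{"angular":[0,0,0],"travel":[0,0,0.2],"claw":-1}]'
python3 go.py .4646 .0475 .068 69.5
```

```text
time: 7.6
position: [0.4658, 0.0481, 0.0685]
orientation: [0.817, 0.576, -0.0, 0.0]
wrist_force: [-0.6, -0.5, -1.4]
gripper_width: 0.0207
t 7.6 pos [0.4658 0.0481 0.0685] w 0.0207 F [-0.6 -0.5 -1.4]
[[0.336, 0.942, -0.0], [0.942, -0.336, -0.0], [-0.0, -0.0, -1.0]] [ 0.1   0.26 -0.43  0.88 -0.    0.45]
travel cm [-0.09 -0.09  0.05]
turn deg [-0.01  0.02  0.86]
```

```bash
python3 -m creep '[{"angular":[0,0,0],"travel":[0,0,0.2],"claw":-1},{"angular":[0,0,0],"travel":[0,0,0.1],"claw":-1}]'
```

```text
time: 7.85
position: [0.4664, 0.0481, 0.0679]
orientation: [0.817, 0.576, 0.001, 0.001]
wrist_force: [-6.4, -0.9, 14.6]
gripper_width: 0.0206
```

Upward contact force of 14.6 N at the expected height, so the flange is on the sleeve. Releasing.

```bash
python3 -m creep '[{"angular":[0,0,0],"travel":[0,0,0],"claw":0.2},{"angular":[0,0,0],"travel":[0,0,0],"claw":0.8},{"angular":[0,0,0],"travel":[0,0,0],"claw":1},{"angular":[0,0,0],"travel":[0,0,0],"claw":1}]'
python3 - <<'E'
from h import *
st();s=shot('scene','s8.png');shot('wrist','w8.png')
cv2.imwrite('pics/s8z.png',cv2.resize(s['color'][150:230,225:325,::-1],None,fx=6,fy=6,interpolation=cv2.INTER_CUBIC))
E
```

```text
time: 8.35
position: [0.4671, 0.0482, 0.0684]
orientation: [0.817, 0.576, 0.002, 0.001]
wrist_force: [0.5, 0.8, 0.6]
gripper_width: 0.0853
t 8.35 pos [0.4671 0.0482 0.0684] w 0.0853 F [0.5 0.8 0.6]
[[0.336, 0.942, 0.004], [0.942, -0.336, 0.0], [0.001, 0.004, -1.0]] [ 0.1   0.26 -0.43  0.87 -0.    0.45]
```

View pics/s8z.png

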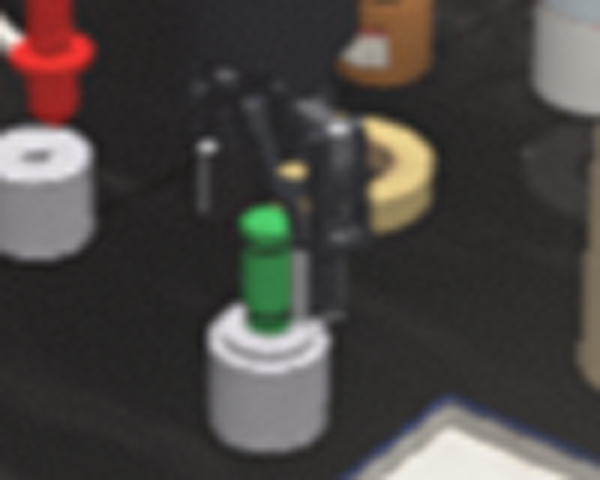

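View pics/w8.png

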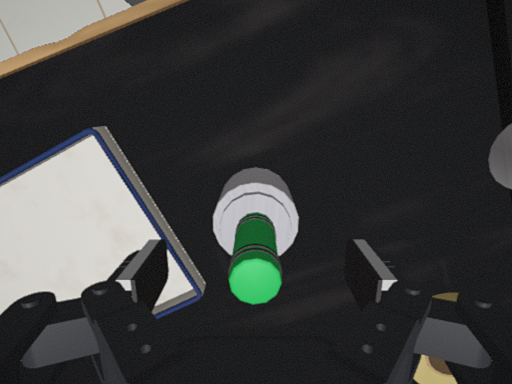

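The gauge stands home in the sleeve: the flange sits flat on the sleeve top at scene zoom (268,335), and the fingers are clear. Going up and over to the tight sleeve.

```bash
python3 -m creep '[{"angular":[0,0,0],"travel":[0,0,-4],"claw":1},{"angular":[0,0,0],"travel":[0,0,-4.5],"claw":1},{"angular":[0,0,0],"travel":[0,0,-4.5],"claw":1}]'
python3 go.py .495 .2385 .18 90
```

```text
time: 8.82
position: [0.4641, 0.0479, 0.1984]
orientation: [0.817, 0.576, -0.002, -0.001]
wrist_force: [0.1, 0.3, -0.4]
gripper_width: 0.0851
t 8.82 pos [0.4641 0.0479 0.1984] w 0.0851 F [ 0.1  0.3 -0.4]
[[0.336, 0.942, -0.004], [0.942, -0.336, -0.001], [-0.002, -0.004, -1.0]] [ 0.1   0.16 -0.2   1.21 -0.    0.45]
travel cm [18.99 -3.49  1.81]
turn deg [ -0.23   0.08 -19.64]
```

```bash
python3 -m creep '[{"angular":[0,0,0],"travel":[4.8,-0.9,0],"claw":1},{"angular":[0,0,0],"travel":[4.8,-0.9,0],"claw":1},{"angular":[0,0,0],"travel":[4.8,-0.9,0],"claw":1},{"angular":[0,0,-9.8],"travel":[4.6,-0.9,0],"claw":1},{"angular":[0,0,-9.8],"travel":[0,0,0],"claw":1}]'
python3 - <<'E'
from h import *
c=shot('wrist','w9.png')
for d in silhouettes('wrist','sleeve_tight_mid')[:2]: print(d['p'],d['bbox'])
for d in place_of('wrist','sleeve_tight_mid')[:2]: print(d,atz(c,d['centre'],.0225))
E
python3 go.py .495 .2385 .12 90
```

```text
time: 9.45
position: [0.498, 0.2447, 0.2025]
orientation: [0.705, 0.709, 0.002, 0.001]
wrist_force: [0.5, -0.5, 0.0]
gripper_width: 0.0854
0.6 [226.1, 146.4, 281.1, 197.7]
{'centre': [251.7, 173.6], 'p': 0.59} [0.50173998 0.2401948  0.0225    ]
t 9.6 pos [0.4976 0.2419 0.2028] w 0.0854 F [-0.5  0.8  0.3]
[[0.007, 1.0, 0.004], [1.0, -0.007, 0.0], [0.0, 0.004, -1.0]] [ 0.45  0.29 -0.01  1.26 -0.    0.46]
travel cm [-0.34 -0.29  8.28]
turn deg [ 0.22 -0.01 -0.38]
```

View pics/w9.png

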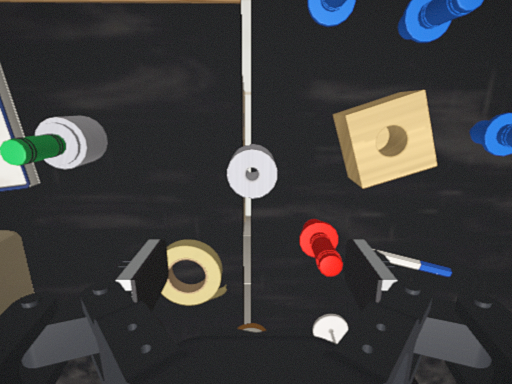

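The tight sleeve's 14 mm bore is at (251,174) in the wrist view, between the fingers. The red look-alike at (322,245) is outside the finger path. Descending.

```bash
python3 -m creep '[{"angular":[0,0,0],"travel":[-0.3,-0.3,3],"claw":1},{"angular":[0,0,0],"travel":[0,0,4],"claw":1},{"angular":[0,0,0],"travel":[0,0,3],"claw":1},{"angular":[0,0,0],"travel":[0,0,0],"claw":1}]'
python3 - <<'E'
from h import *
c=shot('wrist','w10.png')
for n in('wrist',):
 for d in place_of(n,'sleeve_tight_mid')[:2]: print(d,atz(c,d['centre'],.0225))
E
python3 go.py .495 .2385 .012 90
```

```text
time: 10.1
position: [0.4954, 0.2362, 0.1015]
orientation: [0.717, 0.697, 0.002, 0.002]
wrist_force: [1.0, 0.4, 0.8]
gripper_width: 0.085
{'centre': [258.4, 200.3], 'p': 0.59} [0.49793152 0.23818742 0.0225    ]
t 10.2 pos [0.497  0.2372 0.1039] w 0.0853 F [ 0.9  0.4 -0. ]
[[0.027, 1.0, 0.01], [1.0, -0.027, 0.003], [0.003, 0.01, -1.0]] [ 0.45  0.35 -0.2   1.02 -0.    0.47]
travel cm [ 0.1  -0.3   9.19]
turn deg [ 0.55 -0.16 -1.53]
```

View pics/w10.png

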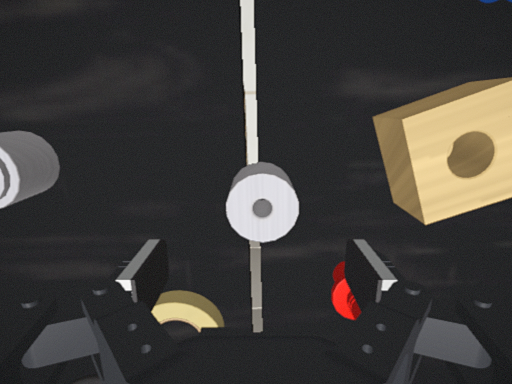

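```bash
python3 -m creep '[{"angular":[0.5,-0.2,-1.5],"travel":[0.1,-0.1,3],"claw":1},{"angular":[0,0,0],"travel":[0,0,3],"claw":1},{"angular":[0,0,0],"travel":[0,0,0],"claw":1}]'
python3 go.py .496 .2385 .012 90
python3 -c "
from h import *
shot('wrist','w11.png')"
```

```text
time: 10.58
position: [0.5003, 0.2394, 0.0484]
orientation: [0.709, 0.705, 0.004, 0.002]
wrist_force: [-0.6, 0.5, 0.4]
gripper_width: 0.0855
t 10.57 pos [0.5003 0.2394 0.0484] w 0.0855 F [-0.6  0.5  0.4]
[[0.005, 1.0, 0.009], [1.0, -0.005, 0.003], [0.003, 0.009, -1.0]] [ 0.45  0.4  -0.27  0.89 -0.    0.45]
travel cm [-0.1  -0.46  3.64]
turn deg [ 0.51 -0.18 -0.27]
```

View pics/w11.png

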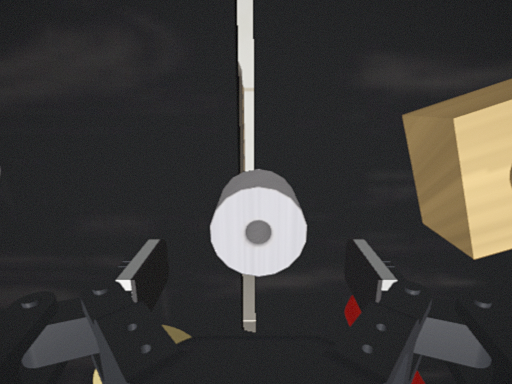

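The sleeve is midway between the fingers at (258,231). Final descent with a 4 mm pull back, then closing.

```bash
python3 -m creep '[{"angular":[0.5,-0.2,0],"travel":[-0.1,-0.4,1.5],"claw":1},{"angular":[0,0,0],"travel":[0,0,1.5],"claw":1},{"angular":[0,0,0],"travel":[0,0,0.5],"claw":1},{"angular":[0,0,0],"travel":[0,0,0],"claw":1}]'
python3 go.py .496 .2385 .012 90
python3 -c "
from h import *
c=shot('wrist','w12.png')"
```

```text
time: 11.12
position: [0.4993, 0.2398, 0.0158]
orientation: [0.709, 0.705, 0.003, 0.001]
wrist_force: [0.3, 0.0, 0.4]
gripper_width: 0.0853
t 11.12 pos [0.4993 0.2398 0.0158] w 0.0853 F [0.3 0.  0.4]
[[0.006, 1.0, 0.006], [1.0, -0.006, 0.003], [0.003, 0.006, -1.0]] [ 0.45  0.44 -0.31  0.81 -0.    0.45]
travel cm [-0.13 -0.33  0.37]
turn deg [ 0.35 -0.15 -0.32]
```

View pics/w12.png

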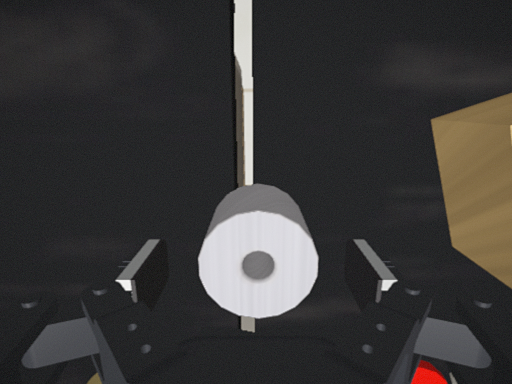

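```bash
python3 - <<'E'
from h import *
c=camera('wrist'); print(atz(c,[258.5,263.5],.045)); st()
E
```

```text
[0.49507351 0.2408826  0.045     ]
t 11.22 pos [0.4995 0.2399 0.0162] w 0.0853 F [ 0.2 -0.3  0. ]
[[0.006, 1.0, 0.007], [1.0, -0.006, 0.003], [0.003, 0.007, -1.0]] [ 0.45  0.44 -0.31  0.82 -0.    0.45]
```

```bash
python3 -m creep '[{"angular":[0.4,-0.2,0],"travel":[0,-0.45,0.4],"claw":1},{"angular":[0,0,0],"travel":[0,0,0],"claw":-1},{"angular":[0,0,0],"travel":[0,0,0],"claw":-1},{"angular":[0,0,0],"travel":[0,0,0],"claw":-1},{"angular":[0,0,0],"travel":[0,0,0],"claw":-1}]' 80
python3 -m creep '[{"angular":[0,0,0],"travel":[0,0,0],"claw":-1},{"angular":[0,0,0],"travel":[0,0,0],"claw":-1}]'
python3 go.py .496 .2385 .012 90
```

```text
time: 11.85
position: [0.495, 0.2403, 0.0132]
orientation: [0.709, 0.705, 0.0, 0.0]
wrist_force: [0.8, -0.3, -2.6]
gripper_width: 0.0494
time: 12.1
position: [0.495, 0.2402, 0.0131]
orientation: [0.709, 0.705, 0.0, 0.0]
wrist_force: [-0.4, -0.4, 0.2]
gripper_width: 0.0491
t 12.1 pos [0.495  0.2402 0.0131] w 0.0491 F [-0.4 -0.4  0.2]
[[0.006, 1.0, 0.0], [1.0, -0.006, 0.0], [0.0, 0.0, -1.0]] [ 0.45  0.44 -0.31  0.81 -0.    0.46]
travel cm [-0.17  0.1   0.11]
turn deg [ 0.01 -0.01 -0.32]
```

Gripped (49.1 mm, with the same ~2 mm reading offset as on the 22 mm grip). Lifting.

```bash
python3 -m creep '[{"angular":[0,0,0],"travel":[0,0,-2],"claw":-1},{"angular":[0,0,0],"travel":[0,0,-4],"claw":-1},{"angular":[0,0,0],"travel":[0,0,-4.5],"claw":-1},{"angular":[0,0,0],"travel":[0,0,-4.5],"claw":-1},{"angular":[0,0,0],"travel":[0,-2,-3],"claw":-1}]'
python3 - <<'E'
from h import *
shot('wrist','w13.png');T=camera('top')
import itertools
w=cv2.inRange(T['color'],(215,215,205),(255,255,255)); 
n,l,s,ce=cv2.connectedComponentsWithStats(w[150:245,290:405]); i=1+np.argmax(s[1:,4])
cn=cv2.findContours((l==i).astype(np.uint8),cv2.RETR_EXTERNAL,cv2.CHAIN_APPROX_NONE)[0]
r=cv2.minAreaRect(max(cn,key=len)); print(r)
P=[atz(T,p+np.array([290,150]),.01) for p in cv2.boxPoints(r)]; print(np.round(P,3),np.mean(P,0))
E
python3 go.py .445 -.15 .2 90
```

```text
time: 12.72
position: [0.4736, 0.2393, 0.1945]
orientation: [0.709, 0.705, -0.004, -0.001]
wrist_force: [-0.1, 0.6, -3.1]
gripper_width: 0.0489
((55.804969787597656, 49.26606369018555), (47.410560607910156, 90.63960266113281), 83.0887680053711)
[[ 0.515 -0.019  0.01 ]
 [ 0.548 -0.272  0.01 ]
 [ 0.415 -0.284  0.01 ]
 [ 0.383 -0.034  0.01 ]] [ 0.46525302 -0.15213005  0.01      ]
t 12.82 pos [0.4727 0.2396 0.1959] w 0.0495 F [ 1.9 -0.  -3. ]
[[0.005, 1.0, -0.005], [1.0, -0.005, -0.002], [-0.002, -0.005, -1.0]] [ 0.47  0.26 -0.07  1.24  0.    0.47]
travel cm [-38.98  -2.57  -0.31]
turn deg [-0.27  0.13 -0.3 ]
```

View pics/w13.png

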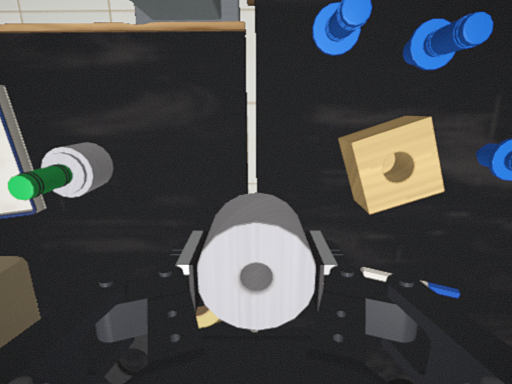

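The sleeve is held upright, centred at (256,277). The tray's centre comes out at (0.465,-0.152), yaw about 7°; I'll aim for (0.450,-0.145), nearer the robot.

```bash
python3 -m creep '[{"angular":[0,0,0],"travel":[-5.5,-0.4,0],"claw":-1},{"angular":[0,0,0],"travel":[-5.5,-0.4,0],"claw":-1},{"angular":[0,0,0],"travel":[-5.5,-0.4,0],"claw":-1},{"angular":[0,0,0],"travel":[-5.5,-0.4,0],"claw":-1},{"angular":[0,0,0],"travel":[-5.5,-0.4,0],"claw":-1}]'
python3 go.py .45 -.145 .2 90
```

```text
time: 13.45
position: [0.4519, -0.0396, 0.1911]
orientation: [0.706, 0.708, -0.003, -0.002]
wrist_force: [1.6, 0.4, -2.2]
gripper_width: 0.049
t 13.45 pos [ 0.4519 -0.0396  0.1911] w 0.049 F [ 1.6  0.4 -2.2]
[[-0.003, 1.0, -0.007], [1.0, 0.003, -0.003], [-0.003, -0.007, -1.0]] [-0.09  0.14 -0.24  1.19 -0.   -0.09]
travel cm [-10.54  -0.23  -0.87]
turn deg [-0.4   0.14  0.18]
```

```bash
python3 -m creep '[{"angular":[-0.4,0.1,0],"travel":[-5.2,-0.1,0],"claw":-1},{"angular":[0,0,0],"travel":[-5.0,-0.1,0],"claw":-1},{"angular":[0,0,0],"travel":[0,0,4],"claw":-1},{"angular":[0,0,0],"travel":[0,0,4],"claw":-1},{"angular":[0,0,0],"travel":[0,0,0],"claw":-1}]'
python3 go.py .45 -.145 .015 90
python3 -c "
from h import *
shot('wrist','w14.png');shot('scene','s14.png')"
```

```text
time: 14.08
position: [0.4481, -0.1504, 0.104]
orientation: [0.709, 0.706, -0.002, -0.001]
wrist_force: [-0.4, -0.5, -0.8]
gripper_width: 0.049
t 14.07 pos [ 0.4481 -0.1504  0.104 ] w 0.049 F [-0.4 -0.5 -0.8]
[[0.004, 1.0, -0.004], [1.0, -0.004, -0.001], [-0.001, -0.004, -1.0]] [-0.32  0.23 -0.36  0.98 -0.   -0.32]
travel cm [0.55 0.22 8.9 ]
turn deg [-0.22  0.04 -0.25]
```

View pics/w14.png

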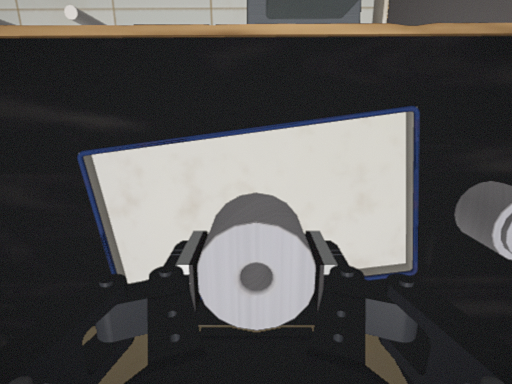

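View pics/s14.png

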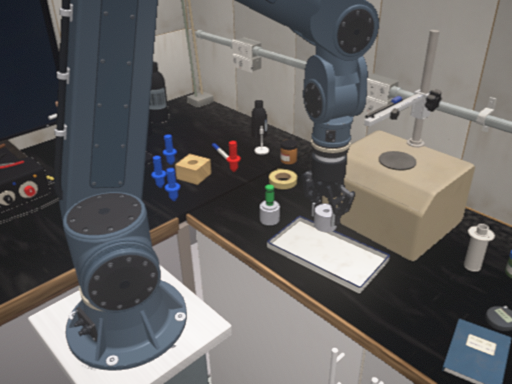

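The sleeve hangs over the tray, and the gauge still stands in the wide sleeve at scene px (269,205). Lowering.

```bash
python3 -m creep '[{"angular":[0,0,0],"travel":[0,0,3],"claw":-1},{"angular":[0,0,0],"travel":[0,0,2],"claw":-1},{"angular":[0,0,0],"travel":[0,0,1.5],"claw":-1},{"angular":[0,0,0],"travel":[0,0,0],"claw":-1}]'
python3 go.py .45 -.145 .015 90
python3 -c "
from h import *
shot('wrist','w15.png')"
```

```text
time: 14.68
position: [0.4564, -0.1516, 0.0469]
orientation: [0.707, 0.707, 0.002, 0.006]
wrist_force: [-0.6, 0.2, -2.4]
gripper_width: 0.0494
t 14.68 pos [ 0.4564 -0.1516  0.0469] w 0.0494 F [-0.6  0.2 -2.4]
[[0.001, 1.0, 0.012], [1.0, -0.001, -0.006], [-0.006, 0.012, -1.0]] [-0.32  0.3  -0.45  0.81 -0.   -0.32]
travel cm [ 0.67 -0.67  3.18]
turn deg [ 0.66  0.33 -0.05]
```

View pics/w15.png

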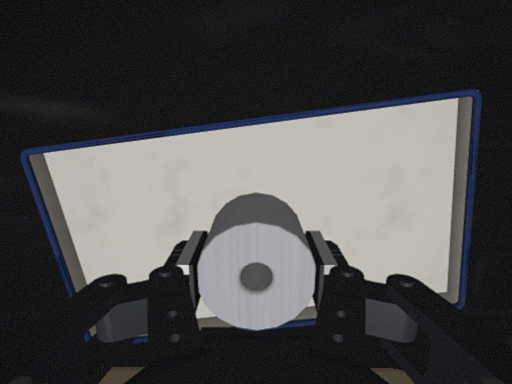

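```bash
python3 -m creep '[{"angular":[0.6,0.3,0],"travel":[0,-0.7,1],"claw":-1},{"angular":[0,0,0],"travel":[0,0,1.2],"claw":-1},{"angular":[0,0,0],"travel":[0,0,0.4],"claw":-1},{"angular":[0,0,0],"travel":[0,0,0.2],"claw":-1}]'
python3 go.py .45 -.15 .015 90
```

```text
time: 15.22
position: [0.4514, -0.1522, 0.0199]
orientation: [0.707, 0.707, 0.001, 0.003]
wrist_force: [0.2, 0.7, -1.9]
gripper_width: 0.0494
t 15.22 pos [ 0.4514 -0.1522  0.0199] w 0.0494 F [ 0.2  0.7 -1.9]
[[0.0, 1.0, 0.005], [1.0, -0.0, -0.002], [-0.002, 0.005, -1.0]] [-0.33  0.33 -0.49  0.75 -0.   -0.32]
travel cm [ 0.22 -0.14  0.49]
turn deg [ 0.3   0.1  -0.02]
```

```bash
python3 -m creep '[{"angular":[0.3,0.1,0],"travel":[0,0,0.4],"claw":-1},{"angular":[0,0,0],"travel":[0,0,0.2],"claw":-1},{"angular":[0,0,0],"travel":[0,0,0.2],"claw":-1}]'
```

```text
time: 15.6
position: [0.4516, -0.1523, 0.0148]
orientation: [0.707, 0.707, 0.0, 0.001]
wrist_force: [-13.3, 3.4, 43.8]
gripper_width: 0.049
```

Floor contact at the expected height. Easing off slightly and opening.

```bash
python3 -m creep '[{"angular":[0,0,0],"travel":[0,0,-0.1],"claw":-1},{"angular":[0,0,0],"travel":[0,0,0],"claw":0},{"angular":[0,0,0],"travel":[0,0,0],"claw":0.7},{"angular":[0,0,0],"travel":[0,0,0],"claw":1},{"angular":[0,0,0],"travel":[0,0,0],"claw":1}]'
python3 -c "
from h import *
st();shot('wrist','w16.png')"
```

```text
time: 16.23
position: [0.4524, -0.1526, 0.0163]
orientation: [0.707, 0.707, 0.001, 0.001]
wrist_force: [-0.4, 0.2, 0.3]
gripper_width: 0.0854
t 16.23 pos [ 0.4524 -0.1526  0.0163] w 0.0854 F [-0.4  0.2  0.3]
[[0.001, 1.0, 0.003], [1.0, -0.0, -0.001], [-0.001, 0.003, -1.0]] [-0.33  0.34 -0.49  0.74  0.   -0.32]
```

View pics/w16.png

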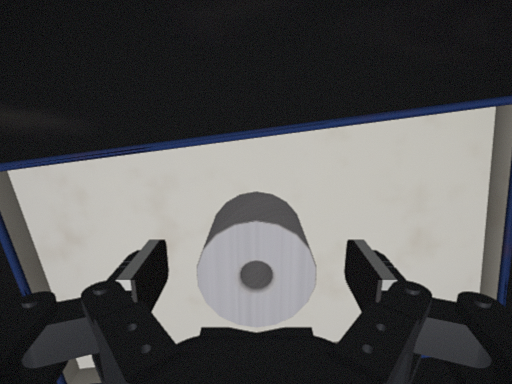

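Released: the sleeve stands at (256,270) with the fingers clear. Retreating upward, then toward the robot for a clear view.

```bash
python3 -m creep '[{"angular":[0,0,0],"travel":[0,0,-4],"claw":1},{"angular":[0,0,0],"travel":[0,0,-4],"claw":1},{"angular":[0,0,0],"travel":[0,0,-4],"claw":1},{"angular":[0,0,0],"travel":[0,-4,-3],"claw":1},{"angular":[0,0,0],"travel":[0,-4,0],"claw":1}]'
python3 -m creep '[{"angular":[0,0,0],"travel":[0,-1,0],"claw":1},{"angular":[0,0,0],"travel":[0,0,0],"claw":1}]'
python3 - <<'E'
from h import *
st();T=shot('top','t17.png');S=shot('scene','s17.png')
cv2.imwrite('pics/s17z.png',cv2.resize(S['color'][170:290,250:400,::-1],None,fx=5,fy=5,interpolation=cv2.INTER_CUBIC))
for n,c in(('top',T),('scene',S)):
  for l,z in(('gauge_grip',.079),('sleeve_wide_mid',.0225),('sleeve_tight_mid',.0245)):
    for d in place_of(n,l)[:6]: print(n,l,round(d['p'],2),d['centre'],np.round(atz(c,d['centre'],z),3))
print(green(T),green(S))
E
```

```text
time: 16.9
position: [0.3722, -0.1526, 0.1701]
orientation: [0.707, 0.707, 0.0, 0.001]
wrist_force: [0.6, -1.2, -0.6]
gripper_width: 0.0855
time: 17.15
position: [0.3605, -0.1525, 0.1707]
orientation: [0.707, 0.707, 0.0, 0.001]
wrist_force: [0.6, -0.4, -0.6]
gripper_width: 0.0851
t 17.15 pos [ 0.3605 -0.1525  0.1707] w 0.0851 F [ 0.6 -0.4 -0.6]
[[0.0, 1.0, 0.003], [1.0, -0.0, -0.001], [-0.001, 0.003, -1.0]] [-0.4   0.04 -0.41  1.12 -0.   -0.4 ]
top gauge_grip 0.74 [343.7, 198.1] [ 0.46  -0.133  0.079]
top gauge_grip 0.68 [272.0, 194.3] [0.468 0.056 0.079]
top gauge_grip 0.59 [175.1, 239.8] [0.346 0.309 0.079]
top gauge_grip 0.53 [177.0, 153.8] [0.575 0.311 0.079]
top gauge_grip 0.46 [140.8, 238.8] [0.348 0.399 0.079]
top gauge_grip 0.45 [107.9, 196.7] [0.458 0.491 0.079]
top sleeve_wide_mid 0.57 [272.9, 197.0] [0.468 0.052 0.022]
top sleeve_tight_mid 0.9 [347.9, 203.3] [ 0.452 -0.155  0.024]
scene gauge_grip 0.81 [266.8, 194.8] [0.459 0.054 0.079]
scene gauge_grip 0.77 [153.7, 163.1] [0.343 0.408 0.079]
scene gauge_grip 0.72 [233.9, 151.7] [0.556 0.295 0.079]
scene gauge_grip 0.66 [169.3, 175.5] [0.334 0.317 0.079]
scene gauge_grip 0.47 [165.5, 142.8] [0.442 0.493 0.079]
scene sleeve_wide_mid 0.83 [267.2, 212.8] [0.458 0.052 0.022]
scene sleeve_tight_mid 0.78 [322.4, 247.6] [ 0.449 -0.147  0.024]
[(np.int32(45), [272, 191, 8, 8], array([275.71111111, 194.68888889]))] [(np.int32(143), [265, 184, 9, 21], array([269.25874126, 193.68531469]))]
```

View pics/s17z.png

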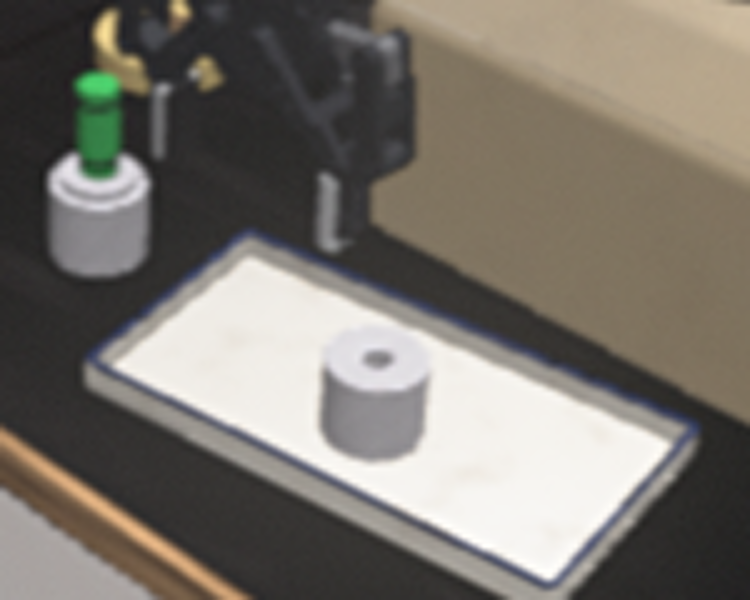

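View pics/t17.png

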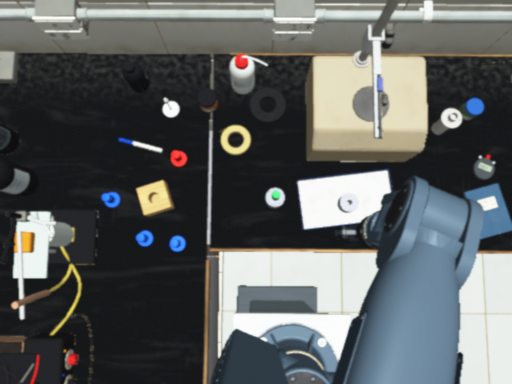

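The tight sleeve stands upright well inside the tray (zoom (375,390), at about 0.45,-0.15). The gauge is home and upright in the wide sleeve, which has stayed at its start position, and the arm is clear of everything.

```bash
python3 -c "
from plant import *
print(job_done())"
```

```text
the job is handed in; nothing more can be done
None
```

The job is done and handed in at about 17.3 s of the 64 s allowed. I put the green gauge home in the wide-bored sleeve, then stood the tight-bored sleeve in the white tray at about (0.45, -0.15).

**Last checks (pictures and wrist force):**
- **Gauge:** the flange sits flat on the wide sleeve's top and the gauge looks upright. It met about 15 N of contact at the expected height.
- **Wide sleeve:** by both cameras it still stands within about 1 cm of where it started.
- **Tight sleeve:** it stands upright on the tray floor, well inside the rim.
- **Robot and look-alikes:** the gripper is open and clear, and the wrist force is near zero. The blue and red look-alikes were not touched.

**What disagreed:**
- **Camera fixes:** they differed by about 5–10 mm between views.
- **False detection:** the top-view network reported a gauge in the tray; the picture shows only the sleeve there.
- **Setting-down force:** the wrist force reached about 44 N as the sleeve met the tray floor. That is well under the 120 N wrist limit. I took the 40 N limit to cover only the arm and gripper body, and the load was on the held sleeve.

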